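# Clip the dial thermometer onto the stove pan

## Task

The clip-on dial thermometer is parked on the near rim of the tall white tub. Squeeze its handles to open it, take it off, and clip it well down on the near rim (the one facing the robot) of the steel pan on the stove, around the middle of that rim, upright and with its stem inside the pan. Do not drop it, and leave the paper cups and the copper coffee pot where they stand.

Things in the scene. Friction and masses are not known exactly. Their poses are not given: they have to be found in the camera images.
- clip: Clip-on dial thermometer, 120 g, like a big clothes peg standing jaws down: two bent steel levers 24 mm wide on a pivot bar 10 mm thick, which stops the clip on the rim. Body of the lever with stem and dial; origin mid pivot; z up, y along the rim it bites, x across it, +x the stem side. Dial, 38 mm across, tilted to face up and to -x, centred 54 mm off in +y (y 35 to 73), top 40 mm above pivot
- clip_handles (a point): Point midway between the two black roll handles (jaws shut), 40 mm above the pivot: where to pinch, closing along the clip's x. Rolls 10 mm thick, 34 mm long along y. Width over both, in x: 50 mm with jaws shut, 45 mm on a rim, 28 mm when squeezed to a jaw gap of 15 mm; squeezing takes about 11 N
- clip_bite (a point): Point where the two rubber jaw rolls (8 mm thick, 26 mm long along y) meet when shut, 30 mm below the pivot; fixed to the stem's lever
- stem_tip (a point): Lower end of the 5 mm thick steel stem, 70 mm below the pivot, 54 mm from the clip's middle in +y and 12 mm in +x; about 60 mm below the rim when the clip is on
- clip_jaw (a joint): Opening angle between the levers: 0 jaws shut on nothing, about 0.12 when biting a 4 mm wall, 0.55 squeezed to a gap of about 15 mm, 0.6 the stop; a spring closes it
- pan_rim (a point): Middle of the top edge of the near wall of the open steel pan (170 x 240 mm, 90 mm high, 86 mm deep inside, walls 4 mm) fixed on the stove, rim 190 mm above the table. The point is mid-thickness of the wall; x points into the pan, away from the robot, y along the rim (120 mm either way), z up
- tub_rim (a point): Middle of the top edge of the near wall of the open tall white plastic tub (130 x 170 mm, 115 mm high, walls 4 mm, fixed), where the thermometer is parked; x points into the tub, y along the rim, z up
- cups: Bystander: upturned nest of brown paper cups in front of the tub, 76 mm across at the foot, 105 mm high, origin under it
- coffee_pot: Bystander: small copper coffee pot in front of the stove, long brass handle along its +y (150 mm), 76 mm across, up to 110 mm high, origin under it
Things that resemble listed ones, but are neither listed nor needed, are in the scene too. What is shaped like the part that bears tub_rim but turquoise is not meant.

How it is judged:
By the outcome, as a careful person would: the job done as asked, in the order asked, and still so for the second after the job is handed in, with the robot touching nothing.
It also fails if it takes over 45 s, if anything falls off the work surface, if the arm or the gripper's body presses on something with over 40 N, if the wrist force passes 120 N, or if a joint passes its speed limit or range.

## Robot

A 6-joint arm with a two-finger parallel gripper is mounted at the origin on the work surface. World frame = base frame: x ahead of the robot, y to its left, z up, the work surface at z = 0. Lengths are in m, angles in rad, forces in N, time in s.
With the tool pointing down it reaches from about 0.375 to 0.9 m from the base axis. Payload 3.1 kg.
Tool frame: the origin (TCP) lies at the very end of the fingers, on their centre line; the grasp point (between the pads) lies 19 mm behind it (robot.grip_depth is the distance from the TCP to the grasp point, in m); z points along the fingers, y is the direction in which the jaws open and shut (so a half turn about z gives the same grasp; the last joint's range is limited). The gripper opens to 87 mm and grips with 3 to 60 N. Pads are 19 mm wide; open, the fingers measure 117 mm over their backs; the gripper's body (75 mm by 190 mm) begins 51 mm behind the grasp point.
Start: joints at [0.922, 0.527, 1.433, -0, 1.181, -0.178], TCP at [0.283, 0.557, 0.223] pointing down, gripper open.
Joint ranges: [-3.08, 3.08], [-0.75, 2.2], [0.22, 2.44], [-1.43, 4.57], [0, 2.65], [-2.85, 2.85]. Speed limits (rad/s): [2.79, 2.79, 3.14, 3.14, 3.14, 3.14].

## Interface

Orientations are given as a unit quaternion [x, y, z, w].
In Python, from rig import robot gives the robot as it stands.
- The arm moves only by the tool drive_tool, never from a script. Its argument "series" is a list of rows, each a list of 7 numbers: the shift along the tool's x, y, z in m, then the turn, a rotation vector about the tool's x, y, z in degrees, then the opening, from 0 (shut) to 1 (fully open). A call has 1 to 5 rows; each row shifts and turns the commanded pose from where the row before left it, along the tool's axes as they then stand; what a row does not reach is not made up. A row lasts 1/8 s, in which the tool goes at most 62.5 mm and 10.7 degrees, less where a joint would pass 70% of its speed; a pose out of reach is approached as far as the arm can. A call is refused whole if a number of a shift passes 0.0625 or a number of a turn 10.7, either way. A call with a gripper value outside its range is refused whole. The fingers move at their own pace and stop on an object; "squeeze" is the grip in N (left out, the last holds). Time passes only in rows, so rows that do not move let the fingers close. It gives the time, the measured TCP pose, the force and the opening at its end, in the units of the state.
- robot.get_obs(): the state, without advancing time (a new reading comes with each control period).
- robot.camera(name): name is "scene" or "top" or "wrist"; returns (picture, depth): 420x560x3 uint8, blue, green, red; 420x560 float32, m along the optical axis (not along the pixel's ray), 0 where there is no reading.
- robot.camera_model(name): a dict with "fx", "fy", "cx", "cy" (pixels), "R" (3x3) and "t" (3): a world point X has camera coordinates R X + t. Camera axes: x right, y down, z forward; pixel columns grow to the right and rows downward; lengths in m; the calibration is good to about 2 mm. The wrist camera is an equidistant fisheye: a pixel r from the principal point sees the ray r / f radians off the axis. A picture is of the moment at which its call begins: read the wrist's pose just before it. camera_model takes no time and is no camera call; for the wrist camera it gives the pose at the moment of the call.
- robot.hand_in(): hands the job in, once; it reports no verdict.
The state is a dict: "time": time; "q": joint angles; "joint_velocities": joint speeds; "joint_torque": joint torques, N m; "position": TCP position; "tool_rot": TCP orientation; "ft_force": force on the tool from outside, world axes, zero at the start; "moment": the same for the moment, N m; "grip_width": finger opening in m.
Only numpy, scipy, OpenCV 4.12 (cv2) and the standard library are available. Lean on these libraries where they do the work, as an engineer would, in place of code of your own. Each camera call takes 0.05 s, during which the arm holds its last target. There are 200 camera calls.

## Working session

There is one attempt and no reset: what is moved stays moved. The work goes in short steps, Python scripts to look and compute and a tool call to move; the robot and the scene stay as the last step left them, time stands still between calls to the robot, and variables do not carry over. Pictures are saved under pics/ and viewed, about 8 in all and at most 12, crops included, and the job is handed in when it is done.

Besides the shell and the picture viewer there is one more tool, called by a JSON object that holds its "name" and its "arguments", one argument or row to a line. drive_tool: Moves the arm, as the interface text tells. Its arguments: {"type":"object","properties":{"series":{"type":"array"},"squeeze":{"type":"number"}},"required":["series"]}

```bash
mkdir -p pics
cat > h.py <<'E'
import numpy as np,cv2
from rig import robot
def shot(n,save):
    m=robot.camera_model(n); p,d=robot.camera(n)
    cv2.imwrite(f'pics/{save}.png',p); np.savez(f'pics/{save}.npz',d=d,p=p,**{k:np.array(m[k]) for k in m if k in('fx','fy','cx','cy','R','t')})
def px(save,u,v,r=1):
    z=np.load(f'pics/{save}.npz'); d=z['d'][v-r:v+r+1,u-r:u+r+1]; d=np.median(d[d>0])
    c=np.array([(u-z['cx'])/z['fx']*d,(v-z['cy'])/z['fy']*d,d]); return z['R'].T@(c-z['t'])
E
python3 - <<'E'
from h import *
shot('scene','s1');shot('top','t1')
o=robot.get_obs();print(o)
a=cv2.imread('pics/s1.png');b=cv2.imread('pics/t1.png')
for n in('scene','top'):
    m=robot.camera_model(n);print(n,m['fx'],-np.array(m['R']).T@m['t'])
E
```

```text
{'time': 0.1, 'q': array([ 9.22492560e-01,  5.28332935e-01,  1.43376370e+00, -3.33108432e-05,
        1.18141796e+00, -1.78515416e-01]), 'joint_velocities': array([-0.00049206, -0.00034175, -0.00114728,  0.00093493,  0.00189369,
        0.00129776]), 'joint_torque': array([-4.77244175e-04, -4.40989387e+01, -1.77149445e+01,  6.34966604e-02,
        5.34054113e-02, -1.35548643e-05]), 'position': array([0.28252268, 0.5567612 , 0.22169757]), 'tool_rot': array([ 2.32733797e-01,  9.72540002e-01, -8.86202872e-04, -3.71949609e-04]), 'ft_force': array([-0.25844823, -0.163901  , -0.25605913]), 'moment': array([0.00613515, 0.00169823, 0.00545155]), 'grip_width': 0.08669050922133179}
scene 448.96156775948066 [0.59223605 0.70761255 0.80136685]
top 441.4106155450351 [ 0.22939105 -0.01305977  1.21626261]
```

View pics/s1.png

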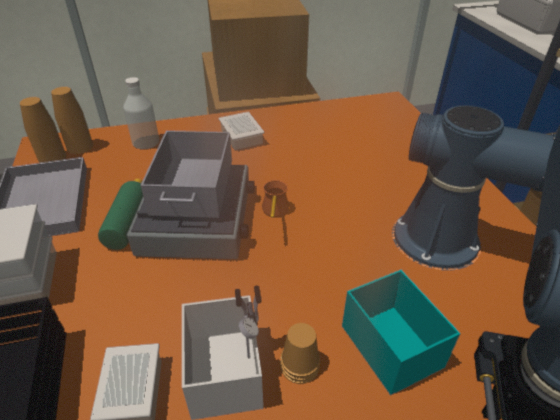

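View pics/t1.png

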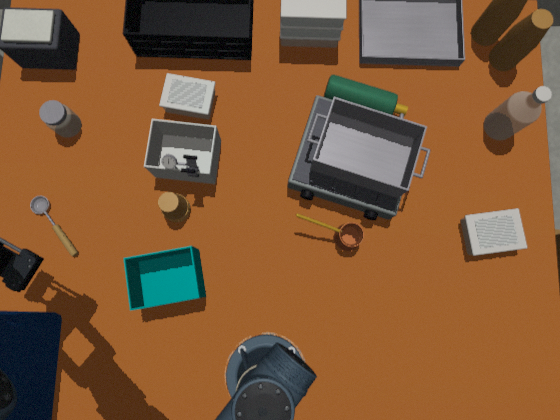

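Scene: white tub at (220,355) with the clip at (248,310); turquoise lookalike at (400,328) is not meant. Top: white tub (183,150), pan (365,150), cups (172,205), pot (348,236). Enlarging tub and pan.

Run:
```python
import cv2,numpy as np
a=cv2.imread('pics/t1.png');b=cv2.imread('pics/s1.png')
A=cv2.resize(a[110:230,135:235],None,fx=5,fy=5,interpolation=2)
B=cv2.resize(b[280:400,180:240+20+0],None,fx=5,fy=5,interpolation=2)
B=cv2.resize(b[280:400,170:230+0+40],None,fx=3,fy=5,interpolation=2)
cv2.imwrite('pics/c1.png',np.hstack([A,B])[:600,:800])
```

```text
(no output)
```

View pics/c1.png

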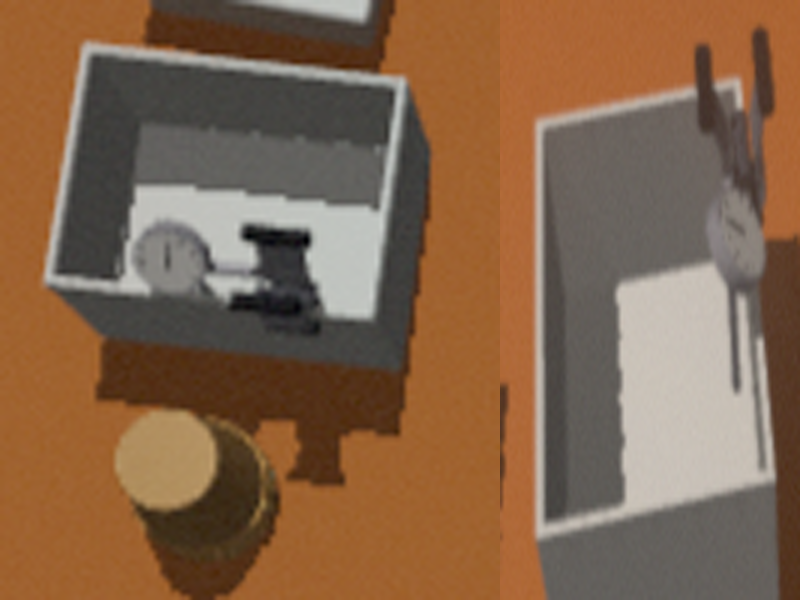

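The clip (dial crop (172,255), handles (270,235)/(268,303)) sits on the near rim of the white tub, stem inside. That matches the description, and turquoise is excluded. Next, the pan crop and the measurements.

Run:
```python
from h import *
a=cv2.imread('pics/t1.png')
cv2.imwrite('pics/c2.png',cv2.resize(a[90:250,285:445],None,fx=3.75,fy=3.75,interpolation=2))
def plane(u,v,h,s='t1'):
    z=np.load(f'pics/{s}.npz');r=z['R'].T@np.array([(u-z['cx'])/z['fx'],(v-z['cy'])/z['fy'],1]);c=-z['R'].T@z['t'];return c+r*(h-c[2])/r[2]
for n,u,v in [('NL',48,280),('FL',85,45),('FR',405,80),('NR',380,318)]: print(n,plane(135+u/5,110+v/5,.115).round(4))
for n,u,v in [('h far',278,234),('h near',268,303),('dial',165,250),('cup',165,460)]:
    print(n,px('t1',round(135+u/5),round(110+v/5)).round(4),plane(135+u/5,110+v/5,.16).round(4))
for n,u,v in [('sc hA',703,90),('sc hB',762,75),('dial',735,240)]:
    print(n,px('s1',round(170+(u-500)/3),round(280+v/5),0).round(4),plane(170+(u-500)/3,280+v/5,.16,'s1').round(4))
```

```text
NL [0.5251 0.3237 0.115 ]
FL [0.6519 0.3138 0.115 ]
FR [0.6377 0.1463 0.115 ]
NR [0.5097 0.153  0.115 ]
h far [0.536  0.1955 0.1704] [0.5395 0.1986 0.16  ]
h near [0.5001 0.1979 0.1726] [0.5043 0.2015 0.16  ]
dial [0.5309 0.2546 0.1563] [0.5298 0.2537 0.16  ]
cup [0.4348 0.2605 0.1044] [0.4246 0.2468 0.16  ]
sc hA [0.5386 0.2069 0.1736] [0.538 0.196 0.16 ]
sc hB [0.5048 0.2085 0.1736] [0.5023 0.1979 0.16  ]
dial [0.5324 0.2627 0.1596] [0.5319 0.2631 0.16  ]
```

View pics/c2.png

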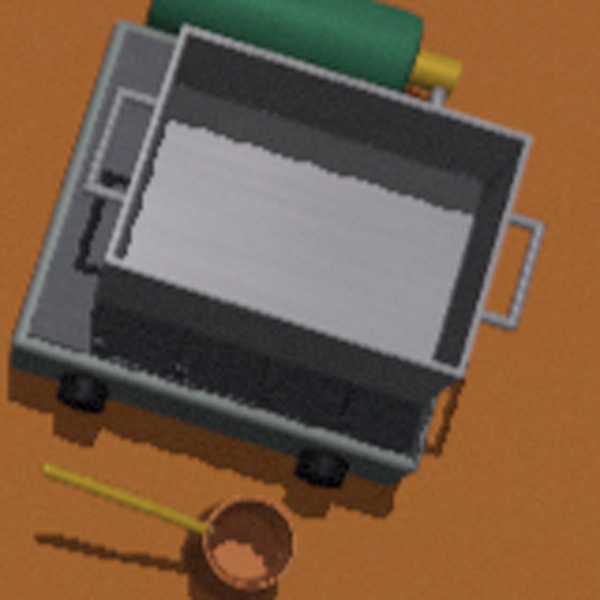

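Tub near rim at y=0.2: x≈0.516, yaw ≈ −5°, sizes 171×127 mm agree with those given. Handle midpoint ≈ (0.520, 0.202, 0.168). I'll go above it.

{"name": "drive_tool", "arguments": {
  "series": [
    [-0.0467, -0.0263, -0.005, 0, 0, 0, 1],
    [-0.0467, -0.0263, -0.005, 0, 0, 0, 1],
    [-0.0467, -0.0263, -0.005, 0, 0, 0, 1],
    [-0.0467, -0.0263, -0.005, 0, 0, 0, 1]
  ]
}}

```text
time: 0.6
position: [0.4023, 0.3774, 0.2423]
tool_rot: [0.233, 0.973, -0.0, -0.0]
ft_force: [0.7, 1.1, -0.7]
grip_width: 0.0873
```

{"name": "drive_tool", "arguments": {
  "series": [
    [-0.0467, -0.0263, -0.005, 0, 0, 0, 1],
    [-0.0467, -0.0263, -0.005, 0, 0, 0, 1],
    [-0.0467, -0.0263, -0.005, 0, 0, 0, 1],
    [-0.0467, -0.0263, -0.005, 0, 0, 0, 1]
  ]
}}

```text
time: 1.1
position: [0.5213, 0.199, 0.2624]
tool_rot: [0.233, 0.973, -0.0, -0.0]
ft_force: [-0.4, 0.4, -1.4]
grip_width: 0.0868
```

{"name": "drive_tool", "arguments": {
  "series": [
    [0, 0, 0, 0, 0, 9.7, 1],
    [0, 0, 0, 0, 0, 9.7, 1],
    [0, 0, 0, 0, 0, 9.7, 1],
    [0, 0, 0, 0, 0, 9.7, 1]
  ]
}}

```text
time: 1.6
position: [0.5204, 0.2004, 0.2621]
tool_rot: [0.545, 0.838, -0.0, -0.0]
ft_force: [0.3, 0.3, -0.1]
grip_width: 0.0871
```

{"name": "drive_tool", "arguments": {
  "series": [
    [0, 0, 0, 0, 0, 9.7, 1],
    [0, 0, 0, 0, 0, 9.7, 1],
    [0, 0, 0, 0, 0, 9.7, 1],
    [0, 0, 0, 0, 0, 0, 1]
  ]
}}

```text
time: 2.1
position: [0.5205, 0.2005, 0.2621]
tool_rot: [0.736, 0.677, -0.0, -0.0]
ft_force: [0.0, 0.1, 0.0]
grip_width: 0.0871
```

Run:
```python
from h import *
def plane(u,v,h,s='t1'):
    z=np.load(f'pics/{s}.npz');r=z['R'].T@np.array([(u-z['cx'])/z['fx'],(v-z['cy'])/z['fy'],1]);c=-z['R'].T@z['t'];return c+r*(h-c[2])/r[2]
for n,u,v in [('NL',107,260),('NR',460,375),('FL',185,30),('FR',528,137)]: print(n,plane(285+u/3.75,90+v/3.75,.19).round(4))
o=robot.get_obs();print(o['time'],o['position'],o['q'].round(3))
from scipy.spatial.transform import Rotation as R
print(R.from_quat(o['tool_rot']).as_matrix().round(3)); print(o['ft_force'])
shot('wrist','w1')
```

```text
NL [ 0.5327 -0.1028  0.19  ]
NR [ 0.4633 -0.3287  0.19  ]
FL [ 0.6908 -0.1525  0.19  ]
FR [ 0.6235 -0.3771  0.19  ]
2.1 [0.52045419 0.20048466 0.26214798] [0.167 0.392 1.555 0.    1.195 0.249]
[[ 0.082  0.997 -0.001]
 [ 0.997 -0.082 -0.   ]
 [-0.    -0.001 -1.   ]]
[0.04192938 0.11522145 0.0490813 ]
```

View pics/w1.png

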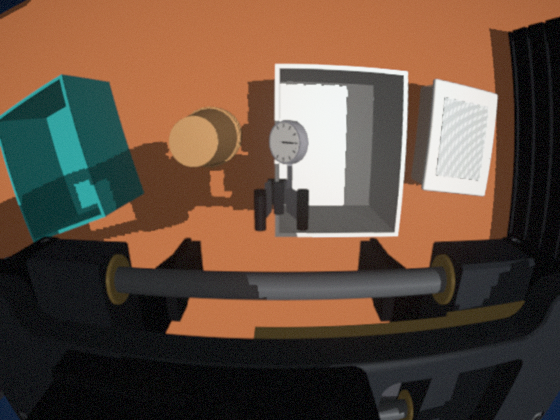

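Wrist view: handles at (261,209) and (303,210), dial (288,143), tub near rim at column 278; fingers straddle them. The pan measures 236×166 mm (expected 240×170), yaw ≈ −17°, near-rim middle ≈ (0.500, −0.216).

```bash
cat >> h.py <<'E'
def wp(s,u,v,h):
    z=np.load(f'pics/{s}.npz');x=(u-z['cx'])/z['fx'];y=(v-z['cy'])/z['fy'];r=np.hypot(x,y)
    k=np.sin(r)/max(r,1e-9);d=z['R'].T@np.array([x*k,y*k,np.cos(r)]);c=-z['R'].T@z['t']
    dep=z['d'][round(v),round(u)];return (c+d*(h-c[2])/d[2]).round(4),(c+d*dep/np.cos(r)).round(4)
E
python3 - <<'E'
from h import *
for n,u,v,h in [('hN',261,209,.168),('hF',303,210,.168),('hN t',261,192,.168),('hN b',260,229,.168),('hF t',303,191,.168),('hF b',303,229,.168),('dial',289,143,.165),('rimNL',277,66,.115),('rimNR',277,236,.115),('rim mid',277,180,.115)]: print(n,*wp('w1',u,v,h))
E
```

```text
hN [0.5052 0.2033 0.168 ] [0.5058 0.205  0.1741]
hF [0.5395 0.1996 0.168 ] [0.5393 0.2009 0.1723]
hN t [0.5066 0.2176 0.168 ] [0.5072 0.2191 0.1749]
hN b [0.5027 0.1861 0.168 ] [0.5032 0.1882 0.174 ]
hF t [0.5406 0.2156 0.168 ] [0.5403 0.2166 0.1724]
hF b [0.5385 0.1832 0.168 ] [0.5383 0.1847 0.1724]
dial [0.5323 0.2549 0.165 ] [0.5325 0.2544 0.1578]
rimNL [0.5282 0.3257 0.115 ] [0.5282 0.3257 0.1152]
rimNR [0.5141 0.1591 0.115 ] [0.5141 0.1591 0.115 ]
rim mid [0.519  0.2165 0.115 ] [0.519  0.2166 0.1155]
```

{"name": "drive_tool", "arguments": {
  "series": [
    [0.001, 0.0015, 0.028, 0, 0, 0, 1],
    [0, 0, 0.028, 0, 0, 0, 1],
    [0, 0, 0.028, 0, 0, 0, 1],
    [0, 0, 0.028, 0, 0, 0, 1],
    [0, 0, 0, 0, 0, 0, 1]
  ]
}}

```text
time: 2.78
position: [0.5205, 0.201, 0.1485]
tool_rot: [0.736, 0.677, -0.002, -0.002]
ft_force: [0.4, 0.3, -0.6]
grip_width: 0.0871
```

{"name": "drive_tool", "arguments": {
  "series": [
    [0, 0, 0, 0, 0, 0, 0.6],
    [0, 0, 0, 0, 0, 0, 0.5],
    [0, 0, 0, 0, 0, 0, 0.4],
    [0, 0, 0, 0, 0, 0, 0.32],
    [0, 0, 0, 0, 0, 0, 0.32]
  ],
  "squeeze": 25
}}

```text
time: 3.4
position: [0.5224, 0.2014, 0.1508]
tool_rot: [0.736, 0.677, 0.0, 0.0]
ft_force: [-0.2, -0.4, -0.0]
grip_width: 0.0451
```

{"name": "drive_tool", "arguments": {
  "series": [
    [0, 0, 0, 0, 0, 0, 0.32],
    [0, 0, 0, 0, 0, 0, 0.32]
  ]
}}

```text
time: 3.65
position: [0.5221, 0.2014, 0.1503]
tool_rot: [0.736, 0.677, -0.0, -0.0]
ft_force: [0.5, 0.3, -1.8]
grip_width: 0.0302
```

Run:
```python
from h import *
shot('wrist','w2');shot('scene','s2')
w=cv2.imread('pics/w2.png')[60:260,180:420];s=cv2.imread('pics/s2.png')[260:410,170:310]
cv2.imwrite('pics/c3.png',np.hstack([cv2.resize(w,(400,400)),cv2.resize(s,(373,400))]))
```

```text
(no output)
```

View pics/c3.png

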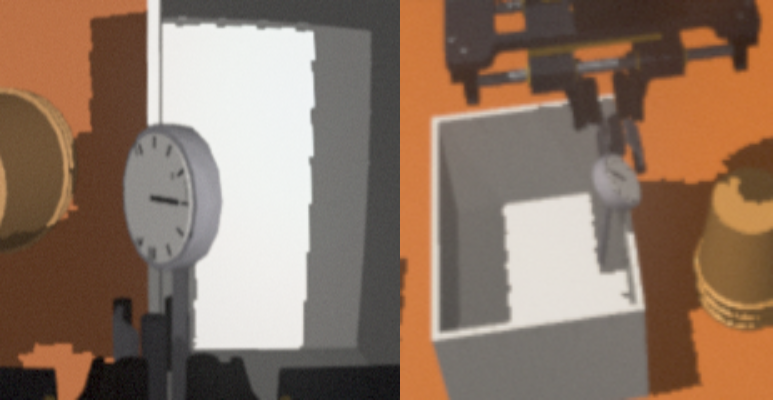

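Squeezed (30 mm and still closing); the jaws straddle the wall, with the dial still to the left. Lift.

{"name": "drive_tool", "arguments": {
  "series": [
    [0, 0, 0, 0, 0, 0, 0.32],
    [0, 0, -0.01, 0, 0, 0, 0.32],
    [0, 0, -0.02, 0, 0, 0, 0.32],
    [0, 0, -0.02, 0, 0, 0, 0.32],
    [0, 0, -0.02, 0, 0, 0, 0.32]
  ]
}}

```text
time: 4.38
position: [0.5225, 0.2014, 0.2219]
tool_rot: [0.736, 0.677, 0.0, 0.0]
ft_force: [0.4, -0.1, -0.8]
grip_width: 0.0282
```

{"name": "drive_tool", "arguments": {
  "series": [
    [0, 0, -0.03, 0, 0, 0, 0.32],
    [0, 0, -0.03, 0, 0, 0, 0.32],
    [0, 0, -0.03, 0, 0, 0, 0.32],
    [0, 0, -0.02, 0, 0, 0, 0.32],
    [0, 0, 0, 0, 0, 0, 0.32]
  ]
}}

```text
time: 5.0
position: [0.5233, 0.2016, 0.3329]
tool_rot: [0.736, 0.677, 0.002, 0.001]
ft_force: [-0.1, -0.4, -1.5]
grip_width: 0.0281
```

Run:
```python
from h import *
o=robot.get_obs();print(o['time'],o['position'],o['grip_width'],o['ft_force'],o['q'].round(2))
shot('wrist','w3');shot('scene','s3')
w=cv2.imread('pics/w3.png')[60:260,180:420];s=cv2.imread('pics/s3.png')[200:410,170:370]
cv2.imwrite('pics/c4.png',np.hstack([cv2.resize(w,(400,400)),cv2.resize(s,(381,400))]))
```

```text
5.0 [0.52329972 0.20163718 0.33289717] 0.028143454573230572 [-0.14923717 -0.36689367 -1.5328996 ] [0.17 0.33 1.45 0.   1.36 0.25]
```

View pics/c4.png

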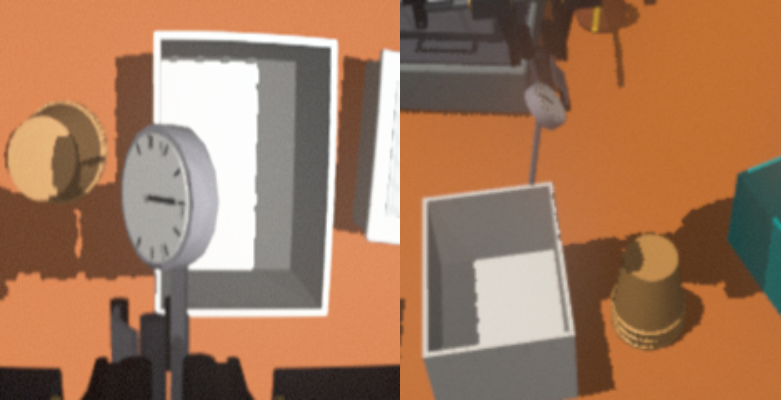

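Clip held at 28 mm squeezed, off the tub, cups untouched. Carry to above the pan's near rim and turn to −17°.

{"name": "drive_tool", "arguments": {
  "series": [
    [-0.025, 0.001, 0, 0, 0, 0, 0.32],
    [-0.04, 0.001, 0, 0, 0, 0, 0.32],
    [-0.045, 0.001, 0, 0, 0, 0, 0.32],
    [-0.045, 0.001, 0, 0, 0, 0, 0.32],
    [-0.045, 0.002, 0, 0, 0, 0, 0.32]
  ]
}}

```text
time: 5.72
position: [0.5104, 0.0005, 0.3291]
tool_rot: [0.736, 0.677, -0.001, -0.001]
ft_force: [0.7, 0.2, -1.4]
grip_width: 0.0281
```

{"name": "drive_tool", "arguments": {
  "series": [
    [-0.045, 0.001, 0, 0, 0, 0, 0.32],
    [-0.045, 0.001, 0, 0, 0, 0, 0.32],
    [-0.045, 0.001, 0, 0, 0, 0, 0.32],
    [-0.045, 0.002, 0, 0, 0, 0, 0.32],
    [-0.038, 0.002, 0, 0, 0, 0, 0.32]
  ]
}}

```text
time: 6.35
position: [0.4993, -0.2175, 0.329]
tool_rot: [0.736, 0.676, -0.0, -0.001]
ft_force: [0.2, -0.3, -1.1]
grip_width: 0.0282
```

{"name": "drive_tool", "arguments": {
  "series": [
    [0, 0, 0, 0, 0, 6.2, 0.32],
    [0, 0, 0, 0, 0, 6.2, 0.32],
    [0, 0, 0, 0, 0, 0, 0.32],
    [0, 0, 0, 0, 0, 0, 0.32]
  ]
}}

```text
time: 6.85
position: [0.4999, -0.2158, 0.3298]
tool_rot: [0.804, 0.594, -0.0, -0.001]
ft_force: [-0.3, -0.3, -1.4]
grip_width: 0.0281
```

Run:
```python
from h import *
from scipy.spatial.transform import Rotation as R
o=robot.get_obs();print(o['time'],o['position'],o['grip_width'],R.from_quat(o['tool_rot']).as_matrix().round(3)[:,1],o['q'].round(2))
shot('wrist','w4');shot('scene','s4');shot('top','t4')
w=cv2.imread('pics/w4.png')[0:300,130:430];s=cv2.imread('pics/s4.png')[20:270,110:310]
cv2.imwrite('pics/c5.png',np.hstack([cv2.resize(w,(420,420)),cv2.resize(s,(380,475))[:420]]))
```

```text
6.85 [ 0.49987806 -0.21584764  0.32978802] 0.02809776259686934 [ 0.956 -0.294 -0.002] [-0.61  0.31  1.49 -0.    1.34 -0.31]
```

View pics/c5.png

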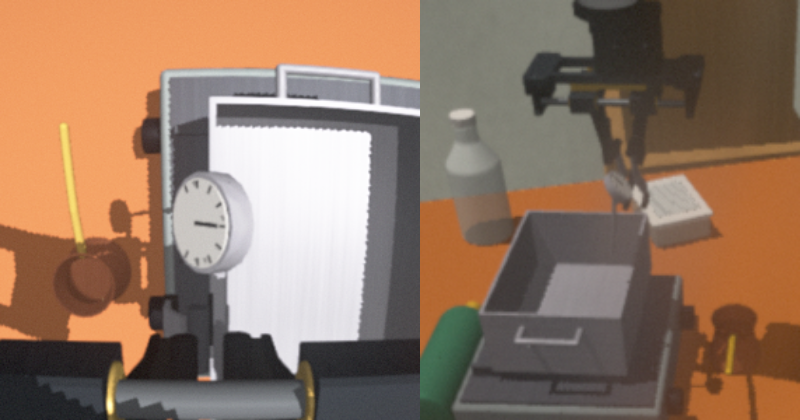

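Wrist: pan near rim runs along crop column ~212, stem between; pot and handle clear. Now I'll work out the rim and the clip's jaws in the tool frame from depth.

Run:
```python
from h import *
from scipy.spatial.transform import Rotation as R
o=robot.get_obs();T=R.from_quat(o['tool_rot']).as_matrix();p=o['position']
for u,v in [(130+211/1.4,100/1.4),(130+211/1.4,150/1.4)]:
    a,b=wp('w4',u,v,.19);print(a,b,'tool',(T.T@(a-p)).round(4))
# rim line from the wrist and scene depth
def cloud(s,fish):
    z=np.load(f'pics/{s}.npz');v,u=np.mgrid[0:420,0:560];x=(u-z['cx'])/z['fx'];y=(v-z['cy'])/z['fy'];d=z['d']
    if fish: r=np.hypot(x,y)+1e-9;k=np.tan(np.minimum(r,1.4))/r;x=x*k;y=y*k
    P=np.stack([x*d,y*d,d],-1)[d>0];return ((P-z['t'])@z['R']-p)@T
for s,f in(('w4',1),('s4',0),('t4',0)):
    C=cloud(s,f)
    zw=p[2]-C[:,2]
    m=(abs(zw-.19)<.004)&(abs(C[:,1])<.03)&(abs(C[:,0])<.11)
    for a in(-.09,-.06,.06,.09):
        q=C[m&(abs(C[:,0]-a)<.02)];print(s,'rim x',a,len(q),np.percentile(q[:,1],[5,50,95]).round(4) if len(q) else '')
    for lo in np.arange(-.02,.1,.01):
        q=C[(C[:,2]>lo)&(C[:,2]<=lo+.01)&(abs(C[:,1])<.05)&(C[:,0]>-.03)&(C[:,0]<.085)]
        for nm,b in(('mid',q[abs(q[:,0])<.02]),('stem',q[q[:,0]>.03])):
            if len(b)>2: print(s,'z%.3f'%lo,nm,len(b),'x',np.percentile(b[:,0],[5,95]).round(3),'y',np.percentile(b[:,1],[5,50,95]).round(4))
```

```text
[ 0.5356 -0.1021  0.19  ] [ 0.5356 -0.102   0.1893] tool [0.1192 0.0004 0.1403]
[ 0.5257 -0.1341  0.19  ] [ 0.5257 -0.1342  0.1904] tool [0.0857 0.0003 0.1403]
w4 rim x -0.09 16 [0.0007 0.0017 0.0027]
w4 rim x -0.06 52 [0.0006 0.0016 0.0027]
w4 rim x 0.06 32 [-0.0003  0.0011  0.0024]
w4 rim x 0.09 160 [-0.0003  0.0011  0.0024]
w4 z-0.020 mid 1253 x [0.003 0.017] y [-0.0193  0.007   0.019 ]
w4 z-0.020 stem 239 x [0.047 0.061] y [0.0046 0.0068 0.0092]
w4 z-0.010 mid 221 x [0.01  0.012] y [-0.0222  0.0145  0.0218]
w4 z-0.010 stem 1857 x [0.04  0.069] y [-0.0021  0.0038  0.0128]
w4 z0.000 mid 153 x [-0.008  0.012] y [-0.0115  0.0038  0.0062]
w4 z0.000 stem 1035 x [0.038 0.072] y [-0.0098 -0.0058  0.0014]
w4 z0.010 mid 282 x [-0.01   0.019] y [-0.0112  0.0027  0.0062]
w4 z0.010 stem 352 x [0.031 0.067] y [-0.0147 -0.012   0.0035]
w4 z0.020 mid 733 x [-0.013  0.014] y [-0.0164 -0.0044  0.0016]
w4 z0.020 stem 3 x [0.03  0.031] y [0.0052 0.0068 0.0069]
w4 z0.030 mid 149 x [-0.001  0.014] y [-0.0216 -0.0193  0.0082]
w4 z0.040 mid 26 x [0.008 0.011] y [-0.0214 -0.0201 -0.0181]
w4 z0.050 mid 21
[... 780 characters left out ...]
 0.0067]
s4 z0.030 mid 26 x [-0.012  0.013] y [-0.0236 -0.0214 -0.0126]
s4 z0.030 stem 11 x [0.052 0.057] y [0.0032 0.0058 0.0079]
s4 z0.040 mid 10 x [-0.006  0.012] y [-0.0237 -0.0234 -0.0218]
s4 z0.040 stem 8 x [0.052 0.057] y [0.0059 0.0077 0.0091]
s4 z0.050 mid 33 x [-0.006  0.012] y [-0.0253 -0.0195  0.0028]
s4 z0.050 stem 8 x [0.053 0.059] y [0.0071 0.0089 0.0102]
s4 z0.060 stem 6 x [0.052 0.055] y [0.0083 0.0089 0.0107]
s4 z0.070 stem 8 x [0.052 0.055] y [0.0095 0.0107 0.0118]
s4 z0.080 stem 7 x [0.052 0.056] y [0.0101 0.0122 0.0128]
s4 z0.090 stem 5 x [0.051 0.056] y [0.011  0.0115 0.0135]
t4 rim x -0.09 0 
t4 rim x -0.06 0 
t4 rim x 0.06 0 
t4 rim x 0.09 21 [-0.0019  0.0004  0.0022]
```

The clip leans ~10° in the grip (jaw gap centre at tool y ≈ −11 mm, stem +6°). I'll tilt the tool −7° about x, shift +5.5 mm so that the jaws centre on the rim, then descend to just above it.

{"name": "drive_tool", "arguments": {
  "series": [
    [0, 0.0055, 0, 0, 0, 0, 0.32],
    [0, 0, 0, -3.5, 0, 0, 0.32],
    [0, 0, 0, -3.5, 0, 0, 0.32],
    [0, 0, 0, 0, 0, 0, 0.32]
  ]
}}

```text
time: 7.5
position: [0.5049, -0.2174, 0.3307]
tool_rot: [0.803, 0.592, 0.036, 0.049]
ft_force: [0.1, -0.0, 0.1]
grip_width: 0.0281
```

{"name": "drive_tool", "arguments": {
  "series": [
    [0, -0.0027, 0.0215, 0, 0, 0, 0.32],
    [0, -0.0026, 0.0215, 0, 0, 0, 0.32],
    [0, -0.0026, 0.0215, 0, 0, 0, 0.32],
    [0, 0, 0, 0, 0, 0, 0.32],
    [0, 0, 0, 0, 0, 0, 0.32]
  ]
}}

```text
time: 8.12
position: [0.5064, -0.2184, 0.2663]
tool_rot: [0.803, 0.592, 0.036, 0.05]
ft_force: [0.1, -0.1, -0.9]
grip_width: 0.0279
```

```bash
cat > chk.py <<'E'
from h import *
from scipy.spatial.transform import Rotation as R
import sys
n=sys.argv[1]; org=np.array([.500,-.216,.19]); a=np.radians(-17.1)
W=np.array([[np.cos(a),-np.sin(a),0],[np.sin(a),np.cos(a),0],[0,0,1]])
o=robot.get_obs();print(o['time'],'tcp in rim frame',((o['position']-org)@W).round(4),o['grip_width'],o['ft_force'])
shot('wrist','w'+n);shot('scene','s'+n)
def cloud(s,fish):
    z=np.load(f'pics/{s}.npz');v,u=np.mgrid[0:420,0:560];x=(u-z['cx'])/z['fx'];y=(v-z['cy'])/z['fy'];d=z['d']
    if fish: r=np.hypot(x,y)+1e-9;k=np.tan(np.minimum(r,1.4))/r;x=x*k;y=y*k
    P=np.stack([x*d,y*d,d],-1)[d>0];return ((P-z['t'])@z['R']-org)@W
for s,f in(('w'+n,1),('s'+n,0)):
    C=cloud(s,f);r=C[(abs(C[:,2])<.003)&(abs(C[:,0])<.012)&(abs(C[:,1])>.03)&(abs(C[:,1])<.11)]
    print(s,'rim x',np.percentile(r[:,0],[5,50,95]).round(4),'z',np.median(r[:,2]).round(4))
    for lo in np.arange(-.06,.09,.01):
        q=C[(C[:,2]>lo)&(C[:,2]<=lo+.01)&(abs(C[:,0])<.04)]
        for nm,b in(('mid',q[abs(q[:,1])<.02]),('stem',q[(q[:,1]>.04)&(q[:,1]<.068)])):
            if len(b)>2: print(s,'z%.3f'%lo,nm,len(b),'x',np.percentile(b[:,0],[3,50,97]).round(4),'y',np.percentile(b[:,1],[5,95]).round(3))
E
python3 chk.py 5
python3 - <<'E'
import cv2,numpy as np
w=cv2.imread('pics/w5.png')[0:300,130:430];s=cv2.imread('pics/s5.png')[90:230,190:290]
cv2.imwrite('pics/c6.png',np.hstack([cv2.resize(w,(400,400)),cv2.resize(s,(400,560))[:400]]))
E
```

```text
8.125 tcp in rim frame [ 0.0068 -0.0004  0.0763] 0.027875192549122813 [ 0.05925177 -0.11208769 -0.87956955]
w5 rim x [-0.0008  0.0013  0.003 ] z 0.0002
w5 z-0.060 mid 11 x [-0.0003 -0.0003 -0.0002] y [-0.008  0.002]
w5 z-0.060 stem 12 x [-0.0009 -0.0008 -0.0007] y [0.057 0.067]
w5 z-0.050 mid 17 x [-0.0004 -0.0003 -0.0003] y [0.004 0.019]
w5 z-0.050 stem 4 x [-0.0007 -0.0007 -0.0007] y [0.055 0.057]
w5 z-0.040 mid 11 x [-0.0004 -0.0003 -0.0003] y [-0.003  0.006]
w5 z-0.040 stem 12 x [-0.0009 -0.0008 -0.0007] y [0.059 0.067]
w5 z-0.030 mid 13 x [-0.0004 -0.0004 -0.0003] y [0.009 0.019]
w5 z-0.020 mid 20 x [-0.0004 -0.0003 -0.0003] y [0.002 0.017]
w5 z-0.020 stem 10 x [-0.0008 -0.0008 -0.0007] y [0.061 0.068]
w5 z-0.010 mid 77 x [-0.0004  0.0014  0.0036] y [-0.004  0.019]
w5 z-0.010 stem 14 x [-0.0008 -0.0007  0.0017] y [0.062 0.067]
w5 z0.000 mid 123 x [-0.0003  0.0017  0.0035] y [-0.005  0.019]
w5 z0.000 stem 13 x [-0.0003  0.0005  0.0017] y [0.064 0.068]
w5 z0.010 mid 13 x [-0.0088 -0.0049  0.0153] y [0.011 0.012]
w5 z0.020 mid 225 x [-0.01    0.0131  0.0149] y [-0.012  0.011]
w5 z0
[... 1825 characters left out ...]
.007 ] y [-0.011  0.011]
s5 z0.030 stem 10 x [0.017  0.0197 0.0224] y [0.052 0.057]
s5 z0.040 mid 20 x [-0.011  -0.0084 -0.0006] y [-0.011  0.011]
s5 z0.040 stem 10 x [0.0145 0.0162 0.0187] y [0.052 0.056]
s5 z0.050 mid 44 x [-0.0064  0.0009  0.0098] y [-0.013  0.013]
s5 z0.050 stem 12 x [-0.0073  0.0029  0.0154] y [0.049 0.067]
s5 z0.060 mid 15 x [-0.0057  0.0093  0.011 ] y [-0.006  0.014]
s5 z0.060 stem 29 x [-0.0066 -0.0035 -0.0001] y [0.042 0.067]
s5 z0.070 mid 39 x [-0.0177  0.0094  0.023 ] y [-0.009  0.013]
s5 z0.070 stem 33 x [-0.0006  0.0026  0.0155] y [0.043 0.067]
s5 z0.080 mid 47 x [-0.0188 -0.0048  0.0264] y [0.001 0.016]
s5 z0.080 stem 44 x [0.005  0.0103 0.0185] y [0.047 0.067]
```

View pics/c6.png

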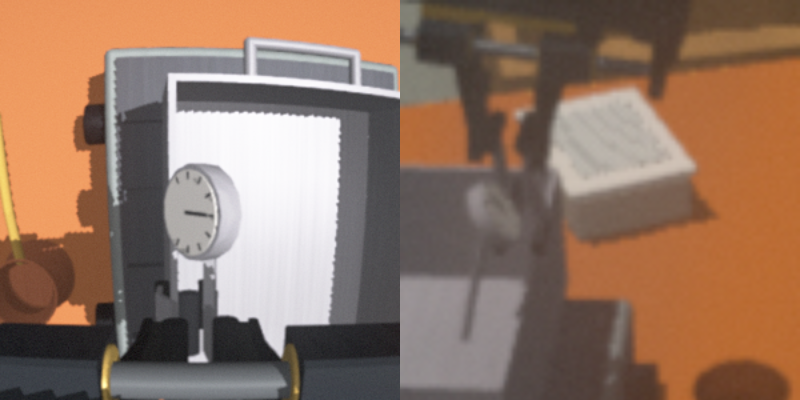

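Jaws are ~20 mm above the rim, gap centre ≈ 3.5 mm too far inside; the stem's 14° lean is what an opened, upright clip should show. Correct by −3.5 mm and go down in steps, watching force.

{"name": "drive_tool", "arguments": {
  "series": [
    [0, -0.0035, 0, 0, 0, 0, 0.32],
    [0, 0, 0, 0, 0, 0, 0.32],
    [0, -0.0012, 0.01, 0, 0, 0, 0.32],
    [0, -0.0012, 0.01, 0, 0, 0, 0.32],
    [0, -0.0006, 0.005, 0, 0, 0, 0.32]
  ]
}}

```text
time: 8.85
position: [0.5016, -0.2165, 0.2386]
tool_rot: [0.804, 0.592, 0.036, 0.048]
ft_force: [0.7, -0.9, -1.4]
grip_width: 0.0282
```

{"name": "drive_tool", "arguments": {
  "series": [
    [0, -0.0006, 0.005, 0, 0, 0, 0.32],
    [0, -0.0006, 0.005, 0, 0, 0, 0.32],
    [0, 0, 0, 0, 0, 0, 0.32]
  ]
}}

```text
time: 9.22
position: [0.5021, -0.2167, 0.2294]
tool_rot: [0.804, 0.592, 0.036, 0.049]
ft_force: [0.1, 0.6, -0.9]
grip_width: 0.0285
```

```bash
python3 chk.py 6|egrep 'tcp|rim|mid' | egrep 'tcp|rim x|z-0.0[12]|z0'
python3 - <<'E'
import cv2,numpy as np
w=cv2.imread('pics/w6.png')[100:300,180:380];s=cv2.imread('pics/s6.png')[100:230,190:290]
cv2.imwrite('pics/c7.png',np.hstack([cv2.resize(w,(400,400)),cv2.resize(s,(400,520))[:400]]))
E
```

```text
9.225 tcp in rim frame [ 0.0022 -0.      0.0394] 0.028501971955662012 [ 0.09301785  0.57203156 -0.93422038]
w6 rim x [-0.0006  0.0012  0.0031] z 0.0002
w6 z-0.020 mid 257 x [-0.0147 -0.0004  0.0101] y [-0.011  0.015]
w6 z-0.010 mid 64 x [-0.0136 -0.0002  0.0033] y [0.011 0.019]
w6 z0.000 mid 226 x [-0.0146 -0.0116  0.0153] y [-0.     0.018]
w6 z0.010 mid 683 x [-0.0103  0.0008  0.0066] y [-0.013  0.014]
w6 z0.020 mid 293 x [-0.0072  0.0069  0.011 ] y [-0.01   0.019]
w6 z0.030 mid 169 x [-0.0189  0.0068  0.0089] y [-0.008  0.012]
w6 z0.040 mid 212 x [-0.021  -0.0144  0.0238] y [0.01  0.012]
w6 z0.050 mid 1273 x [-0.0205 -0.0042  0.021 ] y [0.003 0.017]
w6 z0.060 mid 957 x [-0.024  -0.0068  0.0212] y [-0.015  0.016]
w6 z0.070 mid 368 x [-0.0266  0.0147  0.0227] y [-0.004  0.012]
w6 z0.080 mid 492 x [-0.0225 -0.0187  0.0191] y [-0.008  0.004]
s6 rim x [-0.0025 -0.0006  0.0018] z -0.0006
s6 z-0.020 mid 28 x [-0.0166 -0.0121  0.0001] y [-0.01   0.013]
s6 z-0.010 mid 10 x [-0.0162 -0.0089 -0.0023] y [-0.013  0.009]
s6 z0.000 mid 19 x [-0.0167 -0.0146 -0.0121] y [-0.011  0.011]
s6 z0.010 mid 44 x [-0.0123 -0.0053  0.0035] y [-0.014  0.015]
s6 z0.020 mid 17 x [-0.0103  0.005   0.006 ] y [-0.011  0.012]
s6 z0.030 mid 28 x [-0.0214  0.0052  0.0079] y [-0.009  0.013]
s6 z0.040 mid 42 x [-0.0229 -0.0098  0.0226] y [0.001 0.015]
s6 z0.050 mid 95 x [-0.0219  0.0037  0.0196] y [-0.012  0.018]
s6 z0.060 mid 56 x [-0.0259  0.0072  0.0206] y [-0.012  0.014]
s6 z0.070 mid 42 x [-0.0303 -0.0189  0.0219] y [0.008 0.013]
s6 z0.080 mid 58 x [-0.0337  0.0092  0.0214] y [-0.     0.014]
```

View pics/c7.png

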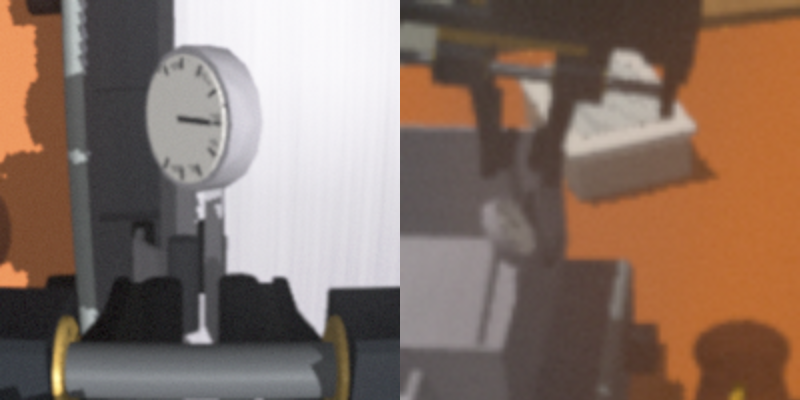

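Jaws straddle the wall evenly (±15 mm), no contact. Continue down to the pivot stop.

{"name": "drive_tool", "arguments": {
  "series": [
    [0, -0.0004, 0.003, 0, 0, 0, 0.32],
    [0, -0.0004, 0.003, 0, 0, 0, 0.32],
    [0, 0, 0, 0, 0, 0, 0.32]
  ]
}}

```text
time: 9.7
position: [0.502, -0.2167, 0.2235]
tool_rot: [0.804, 0.592, 0.036, 0.049]
ft_force: [0.7, 0.4, -1.3]
grip_width: 0.028
```

{"name": "drive_tool", "arguments": {
  "series": [
    [0, -0.0002, 0.002, 0, 0, 0, 0.32],
    [0, 0, 0, 0, 0, 0, 0.32]
  ]
}}

```text
time: 9.95
position: [0.5026, -0.2172, 0.2225]
tool_rot: [0.803, 0.592, 0.036, 0.05]
ft_force: [-1.0, -0.2, 3.9]
grip_width: 0.0281
```

{"name": "drive_tool", "arguments": {
  "series": [
    [0, -0.0002, 0.002, 0, 0, 0, 0.32],
    [0, 0, 0, 0, 0, 0, 0.32]
  ]
}}

```text
time: 10.2
position: [0.504, -0.2181, 0.2218]
tool_rot: [0.803, 0.592, 0.037, 0.052]
ft_force: [-1.5, -0.4, 8.2]
grip_width: 0.0279
```

Pivot seated (8 N upward). Ease 1 mm and let the jaws close slowly.

{"name": "drive_tool", "arguments": {
  "series": [
    [0, 0.0001, -0.001, 0, 0, 0, 0.36],
    [0, 0, 0, 0, 0, 0, 0.4],
    [0, 0, 0, 0, 0, 0, 0.44],
    [0, 0, 0, 0, 0, 0, 0.48],
    [0, 0, 0, 0, 0, 0, 0.51]
  ]
}}

```text
time: 10.82
position: [0.5018, -0.2164, 0.2202]
tool_rot: [0.804, 0.592, 0.036, 0.048]
ft_force: [0.4, -0.2, -0.3]
grip_width: 0.0431
```

{"name": "drive_tool", "arguments": {
  "series": [
    [0, 0, 0, 0, 0, 0, 0.54],
    [0, 0, 0, 0, 0, 0, 0.6],
    [0, 0, 0, 0, 0, 0, 0.7],
    [0, 0, 0, 0, 0, 0, 0.8],
    [0, 0, 0, 0, 0, 0, 0.8]
  ]
}}

```text
time: 11.45
position: [0.5023, -0.2168, 0.2209]
tool_rot: [0.803, 0.592, 0.036, 0.049]
ft_force: [-0.2, 0.2, -0.2]
grip_width: 0.068
```

```bash
python3 chk.py 7|egrep 'tcp|rim x|stem|z0'
python3 - <<'E'
import cv2,numpy as np
w=cv2.imread('pics/w7.png')[100:300,180:380];s=cv2.imread('pics/s7.png')[100:230,190:290]
cv2.imwrite('pics/c8.png',np.hstack([cv2.resize(w,(400,400)),cv2.resize(s,(400,520))[:400]]))
E
```

```text
11.45 tcp in rim frame [ 0.0024 -0.0001  0.0309] 0.06795972977479778 [-0.19458971  0.15176482 -0.16183384]
w7 rim x [-0.0007  0.0013  0.0032] z 0.0002
w7 z-0.060 stem 6 x [-0.0006 -0.0006 -0.0006] y [0.063 0.067]
w7 z-0.050 stem 6 x [-0.0007 -0.0006 -0.0006] y [0.065 0.068]
w7 z-0.030 stem 3 x [-0.0007 -0.0007 -0.0007] y [0.067 0.068]
w7 z0.000 mid 327 x [-0.0099 -0.0019  0.0085] y [-0.012  0.018]
w7 z0.010 mid 1085 x [-0.0079  0.0019  0.0116] y [-0.013  0.016]
w7 z0.010 stem 83 x [-0.0081 -0.0075 -0.0056] y [0.046 0.064]
w7 z0.020 mid 549 x [-0.037   0.0094  0.0118] y [-0.009  0.012]
w7 z0.020 stem 891 x [-0.0066 -0.0023  0.0014] y [0.042 0.066]
w7 z0.030 mid 600 x [-0.0387  0.012   0.0372] y [-0.005  0.012]
w7 z0.030 stem 1289 x [0.0017 0.0064 0.0211] y [0.041 0.067]
w7 z0.040 mid 727 x [-0.0386 -0.0131  0.0391] y [0.001 0.018]
w7 z0.040 stem 1080 x [0.0097 0.0137 0.0208] y [0.044 0.065]
w7 z0.050 mid 1544 x [-0.0383  0.0131  0.0381] y [-0.014  0.017]
w7 z0.060 mid 257 x [-0.038   0.034   0.0396] y [-0.007  0.012]
w7 z0.070 mid 362 x [-0.0398 -0.0369  0.0391] y [-0.008  0.012]
w7 z
[... 646 characters left out ...]
] y [-0.012  0.015]
s7 z0.010 stem 13 x [-0.0093 -0.0073  0.0088] y [0.045 0.067]
s7 z0.020 mid 28 x [-0.0396  0.0088  0.0108] y [-0.009  0.014]
s7 z0.020 stem 31 x [-0.0074 -0.0041  0.0008] y [0.042 0.065]
s7 z0.030 mid 36 x [-0.0398  0.0118  0.0383] y [-0.007  0.014]
s7 z0.030 stem 52 x [-0.0007  0.0058  0.0174] y [0.041 0.068]
s7 z0.040 mid 63 x [-0.038   0.0118  0.0396] y [-0.009  0.018]
s7 z0.040 stem 21 x [0.0088 0.0126 0.0177] y [0.046 0.066]
s7 z0.050 mid 70 x [-0.0385  0.0135  0.0375] y [-0.013  0.017]
s7 z0.060 mid 26 x [-0.0394  0.0345  0.0398] y [0.003 0.014]
s7 z0.070 mid 22 x [-0.0395  0.0319  0.0391] y [-0.005  0.013]
s7 z0.080 mid 30 x [0.0289 0.0335 0.0399] y [-0.005  0.013]
```

View pics/c8.png

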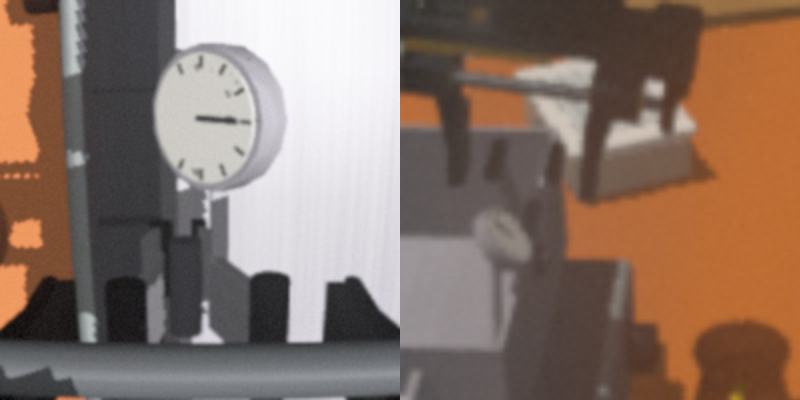

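Jaws shut on the wall, fingers clear of the handles, stem ~2° off vertical and inside the pan. Retreat straight up and do a final look.

{"name": "drive_tool", "arguments": {
  "series": [
    [0, 0, 0, 0, 0, 0, 1],
    [0, 0.0024, -0.02, 0, 0, 0, 1],
    [0, 0.0037, -0.03, 0, 0, 0, 1],
    [0, 0.0061, -0.05, 0, 0, 0, 1],
    [0, 0.0061, -0.05, 0, 0, 0, 1]
  ]
}}

```text
time: 12.18
position: [0.5019, -0.2166, 0.3731]
tool_rot: [0.804, 0.592, 0.036, 0.049]
ft_force: [0.5, -1.3, 0.8]
grip_width: 0.087
```

{"name": "drive_tool", "arguments": {
  "series": [
    [0.05, 0, 0, 0, 0, 0, 1],
    [0.05, 0, 0, 0, 0, 0, 1],
    [0.06, 0, 0, 0, 0, 0, 1],
    [0.06, 0, 0, 0, 0, 0, 1],
    [0, 0, 0, 0, 0, 0, 1]
  ]
}}

```text
time: 12.8
position: [0.5676, -0.0025, 0.3718]
tool_rot: [0.802, 0.595, 0.037, 0.049]
ft_force: [-0.8, -1.1, -0.4]
grip_width: 0.0866
```

```bash
python3 chk.py 8|egrep 'tcp|s8' | egrep 'tcp|rim x|stem|z0|z-0.0[12]'
python3 - <<'E'
from h import *
shot('top','t8')
a=cv2.imread('pics/t8.png')[90:280,140:445];s=cv2.imread('pics/s8.png')[100:270,130:310]
cv2.imwrite('pics/c9.png',np.hstack([cv2.resize(a,(400,249),interpolation=2),np.zeros((249,0,3),np.uint8)]) if 0 else np.hstack([cv2.copyMakeBorder(cv2.resize(a,(400,249)),0,129,0,0,0),cv2.resize(s,(400,378))]))
E
```

```text
12.8 tcp in rim frame [0.0019 0.2239 0.1818] 0.08659877295786038 [-0.80151782 -1.13430312 -0.39072936]
s8 rim x [-0.0028 -0.0005  0.0014] z -0.0006
s8 z-0.060 stem 8 x [-0.0028 -0.0022 -0.002 ] y [0.047 0.067]
s8 z-0.050 stem 12 x [-0.003  -0.0024  0.0156] y [0.042 0.064]
s8 z-0.040 stem 14 x [-0.0031 -0.0021  0.0143] y [0.042 0.067]
s8 z-0.030 stem 18 x [-0.0027  0.0047  0.014 ] y [0.046 0.065]
s8 z-0.020 mid 17 x [-0.0116 -0.0031 -0.0019] y [-0.011  0.013]
s8 z-0.020 stem 15 x [-0.0029 -0.0022  0.0152] y [0.042 0.061]
s8 z-0.010 mid 18 x [-0.0138 -0.0121 -0.0025] y [-0.011  0.012]
s8 z-0.010 stem 25 x [-0.0027  0.0007  0.0137] y [0.051 0.067]
s8 z0.000 mid 33 x [-0.0124 -0.0061  0.0032] y [-0.011  0.015]
s8 z0.000 stem 10 x [-0.0018  0.0104  0.0132] y [0.048 0.057]
s8 z0.010 mid 36 x [-0.0105 -0.0006  0.0091] y [-0.013  0.013]
s8 z0.010 stem 10 x [-0.0098 -0.0067  0.0099] y [0.049 0.067]
s8 z0.020 mid 20 x [-0.0136  0.0094  0.0109] y [-0.01   0.014]
s8 z0.020 stem 36 x [-0.0082 -0.0035  0.0011] y [0.043 0.067]
s8 z0.030 mid 20 x [-0.0165  0.0119  0.0139] y [-0.009  0.013]
s8 z0.030 stem 44 x [0.0007 0.0061 0.0175] y [0.043 0.067]
s8 z0.040 mid 38 x [-0.0239 -0.0157  0.0173] y [-0.011  0.019]
s8 z0.040 stem 23 x [0.0072 0.012  0.0167] y [0.044 0.065]
s8 z0.050 mid 51 x [-0.0219  0.0122  0.0192] y [-0.014  0.018]
```

View pics/c9.png

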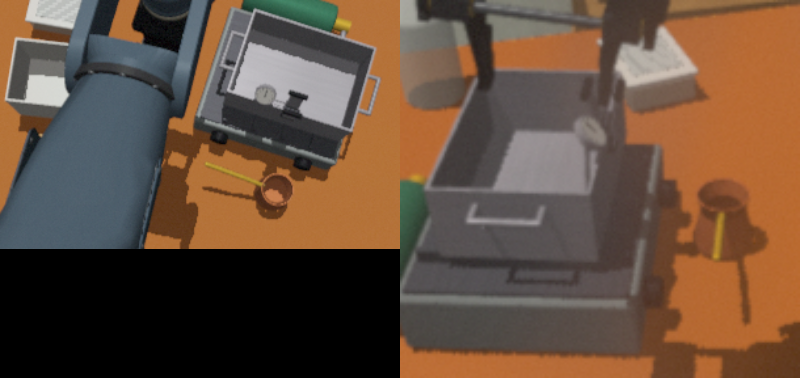

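The clip stands mid-rim with its stem inside; pot unmoved. I'll check the seating depth once, then hand in.

Run:
```python
from h import *
z=np.load('pics/s8.npz');org=np.array([.500,-.216,.19]);a=np.radians(-17.1);W=np.array([[np.cos(a),-np.sin(a),0],[np.sin(a),np.cos(a),0],[0,0,1]])
v,u=np.mgrid[0:420,0:560];d=z['d'];P=np.stack([(u-z['cx'])/z['fx']*d,(v-z['cy'])/z['fy']*d,d],-1)[d>0];C=((P-z['t'])@z['R']-org)@W
m=(abs(C[:,0])<.03)&(abs(C[:,1])<.022)&(C[:,2]>.03)&(C[:,2]<.1);print('handle top z over rim',np.percentile(C[m][:,2],[90,98,100]).round(4))
m=(C[:,0]>.005)&(C[:,0]<.03)&(abs(C[:,1]-.054)<.006)&(C[:,2]<0)&(C[:,2]>-.075);print('stem low',C[m][:,2].min())
```

```text
handle top z over rim [0.0522 0.053  0.0535]
stem low -0.04610815628647816
```

Run:
```python
from rig import robot
print(robot.hand_in())
```

```text
the job is handed in; nothing more can be done
None
```

I took the thermometer off the white tub's near rim and clipped it on the pan's near rim. I then handed the job in at about 13 s of the 45 s. The hand-in gave no verdict.

- **Placement:** the clip sits within about 2 mm of the middle of the rim. Its stem is inside the pan, roughly 2–3° off vertical.
- **Depth:** I lowered it until the pivot bar met the rim with about 8 N, then let the jaws close. The handle tops measured 53 mm above the rim, so it sits 2–3 mm off a perfect stop, or level with it within the measuring error.
- **Grip:** the clip leaned about 10° in the fingers after the squeeze. I tilted the tool 7° to correct this before placing it.
- **Bystanders:** the coffee pot looks unmoved in the last picture. The arm hid the cups there, but they stood in place after the lift and the arm did not go near them again.
- **Not confirmed:** the depth image showed the stem only down to about 50 mm below the rim, so I did not see its tip.

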